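Release a stock tray past the spring stop of a bin lane

TASK

A light-blue tray of spares waits in the bin lane behind the two red stop dogs. With a fingertip press down the yellow treadle behind the tray so that the dogs sink, and keep it down while you push the tray forward over them; push on until the tray is right up against the end stop of the lane, then let go so that the dogs spring up behind it. Push only: do not lift the tray or take anything out of it, keep the spares standing, and leave the other things on the bench where they are.

Things in the scene. Friction and masses are not known exactly. Their poses are not given: they have to be found in the camera images.
- lane: Steel bin lane fixed on the bench, 460 mm long, 170 mm wide. Origin on its underside, on its centre line; +x is the feed direction (towards the end stop), z up; it spans x from -250 to +210 mm. The tray slides on two white glide strips at |y| 46 to 74 mm whose tops lie 40 mm above the bench. Steel side guides at |y| 78 to 85 mm rise to 56 mm. Between the strips is an open slot (|y| under 46 mm), with the yellow treadle in it. The entry end (-x) is open.
- end_stop (a point): Centre of the inner face of the steel end stop across the lane (lane x = 198 mm), at the level of the glide strips; the end stop rises 32 mm above the strips.
- stop (a joint): How far the spring stop (yellow treadle and red dogs, one piece, moving straight up and down) is pressed down, in m: 0 = up, 0.018 = fully down. Its spring pushes up with 1.2 N at the top to 2.4 N fully down. The tray passes over the dogs when it is pressed 0.015 or more; a tray over the dogs keeps them down, and they spring up by themselves when nothing is on them.
- treadle_end (a point): Middle of the top edge of the yellow treadle at its entry end (lane x = -245 mm). The treadle is a flat bar 48 mm wide (|y| under 24 mm) that runs along the lane from here to lane x = +60 mm, under the tray; its top is 38 mm above the bench when up and 20 mm when fully down. It can be pressed anywhere along its length, and a fingertip can slide along it. This point goes down with it.
- stop_dogs (a point): Middle between the tops of the two red dogs (lane x = 30 mm, each 12 x 12 mm in plan, at |y| 30 to 42 mm; the 60 mm between them is free for a fingertip on the treadle). The tops stand 54 mm above the bench when up, 14 mm above the strips. This point goes down with the stop.
- tray: Loose light-blue shallow tray, 150 x 150 mm, 30 mm high, walls and floor 4 mm, about 0.6 kg and 0.3 kg of spares. Origin at the centre of its underside; its x is the feed direction. It starts behind the dogs (its front 4 to 30 mm short of them) with about 2.5 mm of play to each side guide. Pushed home its front touches the end stop and its back is 12 mm past the dogs.
- tray_back (a point): Middle of the outer face of the tray's back wall (the face to push), half-way up: 15 mm above its underside, 75 mm behind its centre.
- filter: Orange oil filter standing in the front half of the tray, 68 mm diameter, 68 mm tall; origin at the centre of its underside. Bystander.
- coupling: Brass hose coupling standing in the back half of the tray, 32 mm diameter, 26 mm tall; origin under its centre. Bystander.
- cartridge: Green grease cartridge standing by the lane's -y side, 52 mm diameter, 114 mm tall; origin under its centre. Leave alone.
- clamp: Steel hose clamp ring lying by the lane's -y side, 48 mm across, 14 mm high; origin under its centre. Leave alone.
- jug: Blue oil jug, 95 x 155 mm, 205 mm tall; origin under its centre. Leave alone.
- funnel: Red funnel standing on its mouth, 114 mm across, 112 mm tall; origin at the spout end (top centre), its z points down. Leave alone.
- spray: Metal spray can with a yellow band, 54 mm diameter, 170 mm tall; origin under its centre. Leave alone.
- wrench: Wrench lying on the bench, 170 mm long; origin under its middle. Leave alone.
Things that resemble listed ones, but are neither listed nor needed, are in the scene too. Of the things like the tray, leave any that is green or purple; of the rest the larger one is meant.

How it is judged:
On the way, in this order (a step that is already met when the one before it is completed fails the run):
1. the treadle is pressed down while the tray still waits behind the dogs (value of joint stop above 0.0135 m and x of tray in the frame of lane below -0.046 m), for 0.05 s.
2. the stop is kept down while the tray's front is pushed over the dogs (value of joint stop above 0.0125 m and x of tray in the frame of lane above -0.03 m), for 0.1 s.
At the end, for the whole second after the job is handed in: The tray lies flat on the glide strips, at rest, within 9 mm of the end stop; the dogs are up behind it (stop pressed less than 2 mm); the filter and the coupling still stand upright in the tray (x of tray in the frame of lane between 0.114 and 0.128 m and z of tray in the frame of lane between 0.036 and 0.044 m and angle between tray's own z axis and vertical below 0.03 rad and value of joint stop below 0.002 m and linear speed of tray below 0.01 m/s and angle between each of filter, coupling's own z axis and vertical below 0.1 rad and x of filter in the frame of tray between -0.07 and 0.07 m and y of filter in the frame of tray between -0.07 and 0.07 m and x of coupling in the frame of tray between -0.07 and 0.07 m and y of coupling in the frame of tray between -0.07 and 0.07 m); the robot touches nothing.
It fails at once if the tray is lifted or tipped (more than 12 mm off the strips, or by more than 0.2 rad) (z of tray in the frame of lane above 0.052 m or angle between tray's own z axis and vertical above 0.2 rad).
It fails at once if the filter or the coupling is lifted by more than 15 mm or tipped over (z of any of filter, coupling in the frame of tray above 0.019 m or angle between any of filter, coupling's own z axis and vertical above 0.5 rad).
It fails at once if another thing on the bench is moved by more than 20 mm (distance of any of cartridge, clamp, jug, funnel, spray, wrench from where it was at the start of the episode above 0.02 m).
It also fails if it takes over 45 s, if anything falls off the work surface, if the arm or the gripper's body presses on something with over 40 N, if the wrist force passes 120 N, or if a joint passes its speed limit or range.

ROBOT

A 6-joint arm with a two-finger parallel gripper is mounted at the origin on the work surface. World frame = base frame: x ahead of the robot, y to its left, z up, the work surface at z = 0. Lengths are in m, angles in rad, forces in N, time in s.
With the tool pointing down it reaches from about 0.375 to 0.9 m from the base axis. Payload 3.1 kg.
Tool frame: the origin (TCP) lies where the fingers leave the gripper's body, on its centre line; the fingertips stand 73 mm ahead of it and the grasp point (between the pads) lies 54 mm ahead of it; z points along the fingers, y is the line along which they close (so a half turn about z gives the same grasp; the last joint's range is limited). The gripper opens to 85 mm and grips with 20 to 120 N. Pads are 22 mm wide; open, the fingers measure 114 mm over their backs; the gripper's body (76 mm by 85 mm) begins 54 mm behind the grasp point. The pads swing forward as they close: fully open they stand 13 mm farther back than shut.
Start: joints at [-1.423, 0.527, 1.433, -0, 1.181, -0.178], TCP at [0.201, -0.592, 0.304] pointing down, gripper open.
Joint ranges: [-3.08, 3.08], [-0.75, 2.2], [0.22, 2.44], [-1.43, 4.57], [0, 2.65], [-2.85, 2.85]. Speed limits (rad/s): [2.79, 2.79, 3.14, 3.14, 3.14, 3.14].

INTERFACE

Orientations are given as a unit quaternion [x, y, z, w].
In Python, from station import manip gives the robot as it stands.
- The arm moves only by the shell command python3 -m crank 'ROWS' [FORCE]. ROWS is JSON, a list of rows, each an object with "dp": the shift along the tool's x, y, z normalised to -1 to 1, where 1 is 50 cm, a list of three; "delta_rot": the turn, a rotation vector about the tool's x, y, z normalised to -1 to 1, where 1 is 2 pi rad, a list of three; "fingers": the opening, from -1 (shut) to 1 (fully open). A call has 1 to 12 rows; each row shifts and turns the commanded pose from where the row before left it, along the tool's axes as they then stand; what a row does not reach is not made up. A row lasts 1/12 s, in which the tool goes at most 41.7 mm and 7.16 degrees, less where a joint would pass 70% of its speed; a pose out of reach is approached as far as the arm can. A call with a number of a shift or a turn outside -1 to 1 is refused whole. A call with a gripper value outside its range is refused whole. The fingers move at their own pace and stop on an object; FORCE is the grip in N (left out, the last holds). Time passes only in rows, so rows that do not move let the fingers close. It gives the time, the measured TCP pose, the force, the opening and the grip force at its end, in the units of the state.
- manip.sense(): the state, without advancing time (a new reading comes with each control period).
- manip.snapshot(name): name is "scene" or "top"; returns (picture, depth): 384x512x3 uint8, red, green, blue; 384x512 float32, m along the optical axis (not along the pixel's ray), 0 where there is no reading.
- manip.camera_model(name): a dict with "fx", "fy", "cx", "cy" (pixels), "k1" (the pictures are not rectified: a ray, as slopes to the right and down, at radius r is drawn at 1 + k1 r^2 times it, then the intrinsics apply), "origin" and "attitude" of the camera in the world. Camera axes: x right, y up, looking along -z (the intrinsics and any distortion apply to the point x, -y, -z); pixel columns grow to the right and rows downward; lengths in m; the calibration is good to about 2 mm. A picture is of the moment at which its call begins. camera_model takes no time and is no camera call.
- manip.sign_off(): hands the job in; it is judged then, once.
The state is a dict: "t": time; "q": joint angles; "qd": joint speeds; "tau": joint torques, N m; "tcp_pos": TCP position; "tool_rot": TCP orientation; "force": force on the tool from outside, world axes, zero at the start; "ft_torque": the same for the moment, N m; "finger_gap": opening from 0.0 (shut) to 1.0 (fully open); "gripper_force": force on a finger pad.
Only numpy, scipy, OpenCV 4.12 (cv2) and the standard library are available. Lean on these libraries where they do the work, as an engineer would, in place of code of your own. Each camera call takes 0.05 s, during which the arm holds its last target. There are 200 camera calls.

## Working session

There is one attempt and no reset: what is moved stays moved. The work goes in short steps, Python scripts to look and compute and a shell command to move; the robot and the scene stay as the last step left them, time stands still between calls to the robot, and variables do not carry over. Pictures are saved under pics/ and viewed, at most 10 in all, crops included, and the job is handed in when it is done.

```bash
mkdir -p pics; ls; cat > h.py <<'E'
import numpy as np, cv2
from station import manip
from scipy.spatial.transform import Rotation as R
def cam(n):
    m=manip.camera_model(n); a=np.array(m['attitude'],float)
    A=a if a.shape==(3,3) else R.from_quat(a).as_matrix()
    return m,A,np.array(m['origin'])
def rays(n,uv):
    m,A,o=cam(n); uv=np.atleast_2d(uv).astype(float)
    d=np.stack([(uv[:,0]-m['cx'])/m['fx'],(uv[:,1]-m['cy'])/m['fy']],1); s=d.copy()
    for _ in range(10): s=d/(1+m['k1']*(s**2).sum(1,keepdims=True))
    return o,np.c_[s[:,0],-s[:,1],-np.ones(len(s))]@A.T
def onplane(n,uv,z):
    o,r=rays(n,uv); return o+r*((z-o[2])/r[:,2])[:,None]
def cloud(n,depth):
    h,w=depth.shape; v,u=np.mgrid[:h,:w]; o,r=rays(n,np.c_[u.ravel(),v.ravel()])
    P=o+r*depth.ravel()[:,None]; return P.reshape(h,w,3)
E
python3 - <<'E'
from h import *
for n in('scene','top'):
    p,d=manip.snapshot(n); np.savez(n+'.npz',p=p,d=d); cv2.imwrite(f'pics/{n}0.png',p[:,:,::-1]); print(manip.camera_model(n))
print(manip.sense())
E
```

```text
pics
{'fx': 358.9100022987435, 'fy': 358.9100022987435, 'cx': 258.6969377517324, 'cy': 195.90649076004294, 'k1': 0.011125304853052164, 'origin': array([1.2779523 , 0.1816404 , 1.03033599]), 'attitude': array([0.22107596, 0.28216055, 0.73237101, 0.57891584])}
{'fx': 407.44991127519273, 'fy': 407.44991127519273, 'cx': 248.5244756475727, 'cy': 188.53527913622258, 'k1': -0.04104596347765452, 'origin': array([ 0.13151929, -0.01380605,  1.58326628]), 'attitude': array([-0.0806449 ,  0.0860255 ,  0.74181615, -0.66015515])}
{'t': 0.1, 'q': array([-1.42249626e+00,  5.28348270e-01,  1.43376347e+00, -9.63331291e-06,
        1.18139361e+00, -1.78509258e-01]), 'qd': array([-0.00053413, -0.00045553, -0.00425659,  0.00023505, -0.00156828,
       -0.00105981]), 'tau': array([ 3.50650071e-04, -4.43302774e+01, -1.78586322e+01, -2.52113705e-04,
        3.83791412e-03,  1.92763019e-05]), 'tcp_pos': array([ 0.20058509, -0.59141265,  0.30305006]), 'tool_rot': array([ 9.86678388e-01,  1.62680189e-01,  9.99089477e-06, -9.56306146e-04]), 'force': array([-0.41035709,  1.10722006,  0.27825707]), 'ft_torque': array([-0.04906037,  0.00879252, -0.01740618]), 'gripper_force': 0.0, 'finger_gap': 0.9983016476367855}
```

View pics/scene0.png

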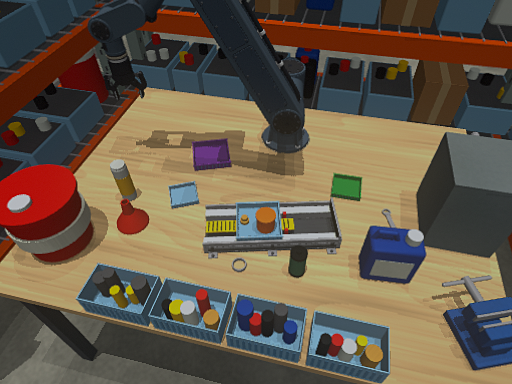

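View pics/top0.png

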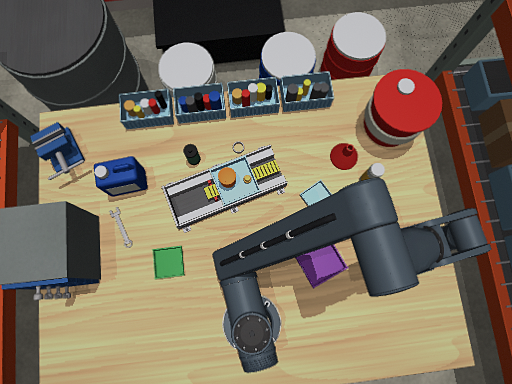

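Scene view: the lane lies at (205–340, 205–250), the tray with the orange filter at (260,220), the treadle's yellow end at (220,227) and the dogs at about (286,220), so feed is to the right. In the top view feed is to the left: treadle (266,170), tray (233,180), end stop (168,205).

```bash
python3 - <<'E'
from h import *
from scipy.ndimage import label
for n,c0,c1,(x0,x1,y0,y1) in(('scene',0,0,(195,350,195,262)),('top',0,0,(155,295,140,235))):
    f=np.load(n+'.npz'); p,d=f['p'],f['d']; P=cloud(n,d)
    hsv=cv2.cvtColor(p,cv2.COLOR_RGB2HSV); box=np.zeros(d.shape,bool); box[y0:y1,x0:x1]=1; box&=d>0
    H,S,V=[hsv[...,i].astype(int) for i in range(3)]
    print(n)
    for nm,m in dict(tray=(H>92)&(H<112)&(S>50)&(V>120),yellow=(H>23)&(H<34)&(S>150)&(V>120),orange=(H>5)&(H<18)&(S>170)&(V>120),red=((H<5)|(H>174))&(S>150)).items():
        m=m&box
        l,k=label(m)
        for i in range(1,k+1):
            q=l==i
            if q.sum()<6: continue
            v,u=np.where(q); X=P[q]
            print(nm,q.sum(),u.mean().round(1),v.mean().round(1),'med',np.median(X,0).round(3),'z5/95',np.percentile(X[:,2],[5,95]).round(3))
    # lane: raised grey points (guides and end stop)
    m=box&(S<60)&(P[...,2]>.03)&(P[...,2]<.085)
    l,k=label(m|(box&(P[...,2]>.03)&(P[...,2]<.13)),np.ones((3,3))); 
    b=np.argmax(np.bincount(l.ravel())[1:])+1; X=P[(l==b)]
    r=cv2.minAreaRect(X[:,:2].astype(np.float32)); print('rect',r,cv2.boxPoints(r).round(3).tolist())
E
```

```text
scene
tray 18 196.1 197.7 med [ 0.449 -0.266  0.006] z5/95 [0.002 0.023]
tray 807 255.4 222.2 med [ 0.551 -0.021  0.047] z5/95 [0.043 0.073]
tray 6 236.2 217.3 med [ 0.554 -0.073  0.071] z5/95 [0.07  0.075]
yellow 111 287.8 223.2 med [0.511 0.101 0.039] z5/95 [0.036 0.043]
yellow 271 220.4 226.1 med [ 0.578 -0.124  0.04 ] z5/95 [0.036 0.043]
orange 251 265.4 215.0 med [0.552 0.028 0.113] z5/95 [0.109 0.116]
red 18 284.0 214.5 med [0.483 0.081 0.051] z5/95 [0.035 0.057]
red 17 285.7 231.1 med [0.553 0.1   0.048] z5/95 [0.037 0.057]
rect ((0.57672518491745, 0.054847896099090576), (0.2775554656982422, 0.458743691444397), 15.86950397491455) [[0.38100001215934753, 0.23800000548362732], [0.5059999823570251, -0.20399999618530273], [0.7730000019073486, -0.12800000607967377], [0.6470000147819519, 0.31299999356269836]]
top
tray 62 235.4 175.5 med [ 0.553 -0.004  0.043] z5/95 [0.038 0.048]
tray 92 219.9 182.0 med [0.533 0.065 0.043] z5/95 [0.037 0.065]
tray 10 245.5 174.3 med [ 0.56  -0.042  0.041] z5/95 [0.037 0.048]
tray 7 251.3 176.7 med [ 0.546 -0.063  0.044] z5/95 [0.043 0.05 ]
tray 6 250.
[... 230 characters left out ...]
z5/95 [0.031 0.043]
yellow 169 264.5 169.5 med [ 0.572 -0.119  0.037] z5/95 [0.031 0.043]
yellow 51 213.2 190.1 med [0.513 0.089 0.037] z5/95 [0.031 0.043]
yellow 46 207.5 192.3 med [0.506 0.113 0.038] z5/95 [0.033 0.043]
orange 165 226.0 174.1 med [0.55  0.033 0.111] z5/95 [0.106 0.116]
red 16 209.1 182.1 med [0.543 0.102 0.049] z5/95 [0.024 0.058]
red 15 215.6 198.4 med [0.476 0.083 0.05 ] z5/95 [0.009 0.056]
rect ((0.524139940738678, 0.04487818479537964), (0.17499153316020966, 0.4610545039176941), 15.589611053466797) [[0.3779999911785126, 0.24300000071525574], [0.5019999742507935, -0.20100000500679016], [0.6700000166893005, -0.15399999916553497], [0.5460000038146973, 0.28999999165534973]]
```

```bash
python3 - <<'E'
from h import *
p=np.load('scene.npz')['p'][195:262,195:350];q=np.load('top.npz')['p'][140:235,155:295]
a=cv2.resize(p[:,:,::-1],(775,335),interpolation=2);b=cv2.resize(q[:,:,::-1],(380,258),interpolation=2)
c=np.zeros((595,775,3),np.uint8);c[:335]=a;c[335:593,:380]=b;cv2.imwrite('pics/crop.png',c)
E
```

```text
(no output)
```

View pics/crop.png

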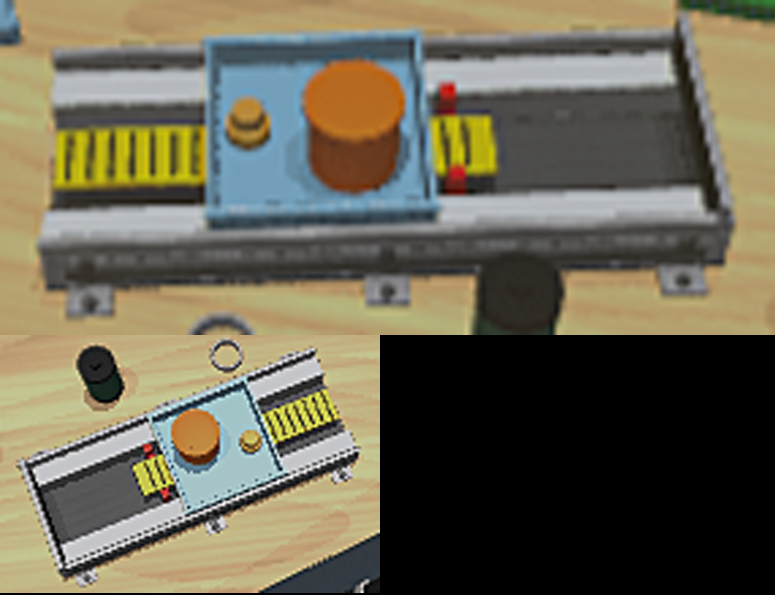

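The crop shows the tray just behind the dogs: its back rim is near scene px (236,221) and top px (252,173). From the measurements the lane origin is about (0.520, 0.064) with feed at about 106°. I'll move above the treadle end with the fingers shut.

```bash
python3 -m crank '[{"dp":[0.05,-0.032,0],"delta_rot":[0,0,0],"fingers":-1},{"dp":[0.05,-0.032,0],"delta_rot":[0,0,0],"fingers":-1},{"dp":[0.05,-0.032,0],"delta_rot":[0,0,0],"fingers":-1},{"dp":[0.05,-0.032,0],"delta_rot":[0,0,0],"fingers":-1},{"dp":[0.05,-0.032,0],"delta_rot":[0,0,0],"fingers":-1},{"dp":[0.05,-0.032,0],"delta_rot":[0,0,0],"fingers":-1},{"dp":[0.05,-0.032,0],"delta_rot":[0,0,0],"fingers":-1},{"dp":[0.05,-0.032,0],"delta_rot":[0,0,0],"fingers":-1},{"dp":[0.05,-0.032,0],"delta_rot":[0,0,0],"fingers":-1},{"dp":[0.05,-0.032,0],"delta_rot":[0,0,0],"fingers":-1}]' 40
python3 -m crank '[{"dp":[0.05,-0.032,0],"delta_rot":[0,0,0],"fingers":-1},{"dp":[0.05,-0.032,0],"delta_rot":[0,0,0],"fingers":-1},{"dp":[0.05,-0.032,0],"delta_rot":[0,0,0],"fingers":-1},{"dp":[0.05,-0.032,0],"delta_rot":[0,0,0],"fingers":-1},{"dp":[0.05,-0.032,0],"delta_rot":[0,0,0],"fingers":-1},{"dp":[0.05,-0.032,0],"delta_rot":[0,0,0],"fingers":-1},{"dp":[0.05,-0.032,0],"delta_rot":[0,0,0],"fingers":-1},{"dp":[0.05,-0.032,0],"delta_rot":[0,0,0],"fingers":-1},{"dp":[0.05,-0.032,0],"delta_rot":[0,0,0],"fingers":-1},{"dp":[0.05,-0.032,0],"delta_rot":[0,0,0],"fingers":-1}]'
python3 -m crank '[{"dp":[0,0,0],"delta_rot":[0,0,-0.0186],"fingers":-1},{"dp":[0,0,0],"delta_rot":[0,0,-0.0186],"fingers":-1},{"dp":[0,0,0],"delta_rot":[0,0,-0.0186],"fingers":-1},{"dp":[0,0,0],"delta_rot":[0,0,-0.0186],"fingers":-1},{"dp":[0,0,0],"delta_rot":[0,0,-0.0186],"fingers":-1},{"dp":[0,0,0],"delta_rot":[0,0,-0.0186],"fingers":-1},{"dp":[0,0,0],"delta_rot":[0,0,-0.0186],"fingers":-1}]'
python3 -m crank '[{"dp":[0,0,0],"delta_rot":[0,0,-0.0186],"fingers":-1},{"dp":[0,0,0],"delta_rot":[0,0,-0.0186],"fingers":-1},{"dp":[0,0,0],"delta_rot":[0,0,-0.0186],"fingers":-1},{"dp":[0,0,0],"delta_rot":[0,0,-0.0186],"fingers":-1},{"dp":[0,0,0],"delta_rot":[0,0,-0.0186],"fingers":-1},{"dp":[0,0,0],"delta_rot":[0,0,-0.0186],"fingers":-1},{"dp":[0,0,0],"delta_rot":[0,0,0],"fingers":-1}]'
cat >> h.py <<'E'
th=np.radians(105.9); L0=np.array([.520,.064]); D=np.array([np.cos(th),np.sin(th)]); N=np.array([-D[1],D[0]])
def lane(X): X=np.atleast_2d(X)[:,:2]-L0; return np.c_[X@D,X@N]
def st():
    s=manip.sense(); r=R.from_quat(s['tool_rot']).as_matrix()
    tip=s['tcp_pos']+.073*r[:,2]
    print('t',s['t'],'tip lane',lane(tip).round(4),'tip',tip.round(4),'yaw',np.degrees(np.arctan2(r[1,0],r[0,0])).round(2),'zax',r[:,2].round(4),'F',s['force'].round(2),'gap',round(s['finger_gap'],3))
E
python3 - <<'E'
from h import *
st()
print('back rim scene',lane(onplane('scene',[[236.4,221]],.07)),'top',lane(onplane('top',[[252.3,173.5]],.07)))
# lane edges check: yellow treadle + red dogs
print(lane([[.578,-.124],[.572,-.119],[.483,.081],[.476,.083],[.553,.100],[.543,.102],[.55,.033]]).round(3))
p,d=manip.snapshot('scene'); c=p[160:280,180:360]; cv2.imwrite('pics/s1.png',cv2.resize(c[:,:,::-1],None,fx=4,fy=4,interpolation=2))
E
```

```text
t: 0.93
tcp_pos: [0.3866, -0.3587, 0.3036]
tool_rot: [0.987, 0.163, -0.0, -0.0]
force: [0.6, -0.9, -0.3]
finger_gap: 0.004
gripper_force: 0.0
t: 1.77
tcp_pos: [0.572, -0.1269, 0.3035]
tool_rot: [0.987, 0.163, -0.0, -0.0]
force: [0.2, -1.0, -0.3]
finger_gap: 0.004
gripper_force: 0.0
t: 2.35
tcp_pos: [0.5712, -0.1281, 0.3034]
tool_rot: [0.839, 0.544, -0.0, -0.001]
force: [-0.1, 0.2, -0.1]
finger_gap: 0.005
gripper_force: 0.0
t: 2.93
tcp_pos: [0.5712, -0.1282, 0.3034]
tool_rot: [0.603, 0.798, -0.0, -0.001]
force: [-0.4, 0.1, -0.6]
finger_gap: 0.001
gripper_force: 0.0
t 2.9333 tip lane [[-0.1988  0.0035]] tip [ 0.5711 -0.1281  0.2304] yaw 105.88 zax [-1.1e-03  5.0e-04 -1.0e+00] F [-0.4   0.07 -0.62] gap 0.001
back rim scene [[-0.14016183 -0.00771727]] top [[-0.1357955   0.00534551]]
[[-0.197 -0.004]
 [-0.19   0.   ]
 [ 0.026  0.031]
 [ 0.03   0.037]
 [ 0.026 -0.042]
 [ 0.03  -0.033]
 [-0.038 -0.02 ]]
```

View pics/s1.png

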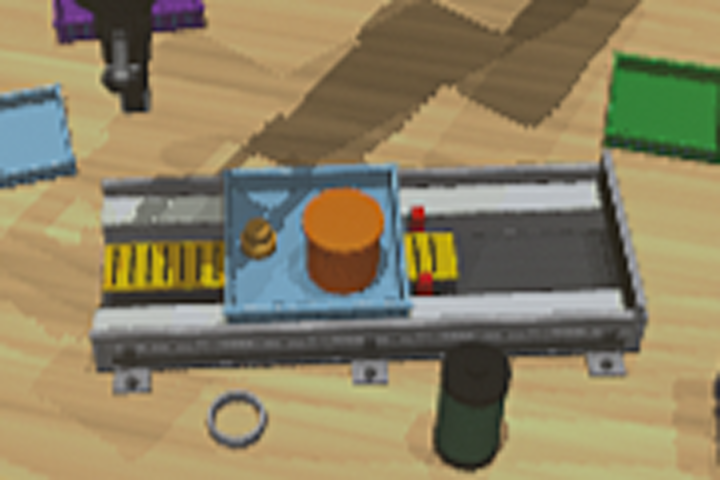

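The tip (150,105 in the crop, high above) is over the lane entry, with the tray back near lane x −0.138. Descending to just above the treadle.

```bash
python3 -m crank '[{"dp":[0,0.001,0.036],"delta_rot":[0,0,0],"fingers":-1},{"dp":[0,0.001,0.036],"delta_rot":[0,0,0],"fingers":-1},{"dp":[0,0.001,0.036],"delta_rot":[0,0,0],"fingers":-1},{"dp":[0,0.001,0.036],"delta_rot":[0,0,0],"fingers":-1},{"dp":[0,0.001,0.036],"delta_rot":[0,0,0],"fingers":-1},{"dp":[0,0.001,0.036],"delta_rot":[0,0,0],"fingers":-1},{"dp":[0,0.001,0.036],"delta_rot":[0,0,0],"fingers":-1},{"dp":[0,0.001,0.036],"delta_rot":[0,0,0],"fingers":-1},{"dp":[0,0,0.036],"delta_rot":[0,0,0],"fingers":-1},{"dp":[0,0,0.036],"delta_rot":[0,0,0],"fingers":-1},{"dp":[0,0,0],"delta_rot":[0,0,0],"fingers":-1},{"dp":[0,0,0],"delta_rot":[0,0,0],"fingers":-1}]'
python3 - <<'E'
from h import *
st()
p,d=manip.snapshot('scene'); c=p[160:280,180:360]; cv2.imwrite('pics/s2.png',cv2.resize(c[:,:,::-1],None,fx=4,fy=4,interpolation=2))
E
```

```text
t: 3.98
tcp_pos: [0.5748, -0.127, 0.123]
tool_rot: [0.604, 0.797, -0.0, -0.001]
force: [-0.5, -1.3, -0.1]
finger_gap: -0.001
gripper_force: 0.0
t 3.9833 tip lane [[-0.1986 -0.0002]] tip [ 0.5746 -0.1269  0.05  ] yaw 105.66 zax [-0.0024  0.0011 -1.    ] F [-0.45 -1.31 -0.1 ] gap -0.001
```

View pics/s2.png

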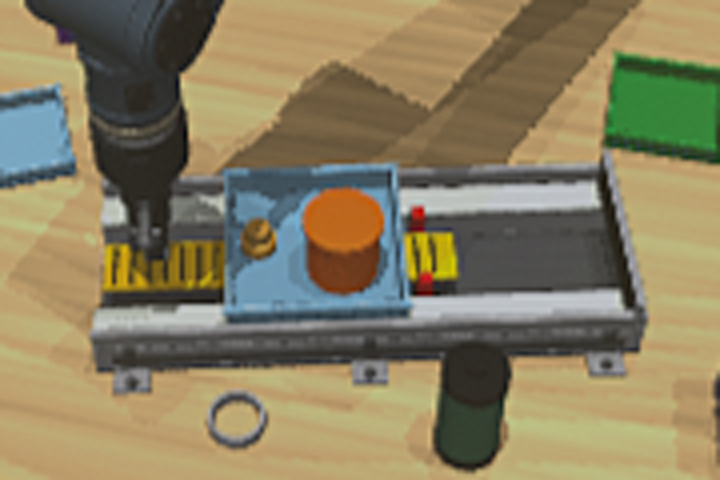

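The tip (155,260) is over the middle of the yellow treadle, clear behind the tray. Pressing down.

```bash
python3 -m crank '[{"dp":[0,0,0.006],"delta_rot":[0,0,0],"fingers":-1},{"dp":[0,0,0.006],"delta_rot":[0,0,0],"fingers":-1},{"dp":[0,0,0.006],"delta_rot":[0,0,0],"fingers":-1},{"dp":[0,0,0.006],"delta_rot":[0,0,0],"fingers":-1},{"dp":[0,0,0.006],"delta_rot":[0,0,0],"fingers":-1},{"dp":[0,0,0.006],"delta_rot":[0,0,0],"fingers":-1},{"dp":[0,0,0.006],"delta_rot":[0,0,0],"fingers":-1},{"dp":[0,0,0.006],"delta_rot":[0,0,0],"fingers":-1},{"dp":[0,0,0.004],"delta_rot":[0,0,0],"fingers":-1},{"dp":[0,0,0.004],"delta_rot":[0,0,0],"fingers":-1},{"dp":[0,0,0],"delta_rot":[0,0,0],"fingers":-1},{"dp":[0,0,0],"delta_rot":[0,0,0],"fingers":-1}]'
python3 - <<'E'
from h import *
st()
p,d=manip.snapshot('scene'); P=cloud('scene',d); h=cv2.cvtColor(p,cv2.COLOR_RGB2HSV).astype(int)
H,S,V=h[...,0],h[...,1],h[...,2]; b=np.zeros(H.shape,bool); b[195:262,195:350]=1
y=b&(H>23)&(H<34)&(S>150)&(V>120); l=lane(P.reshape(-1,3)).reshape(384,512,2)
for nm,m in(('front',y&(l[...,0]>.02)),('back',y&(l[...,0]<-.13)),('red',b&((H<5)|(H>174))&(S>150))): print(nm,m.sum(),np.median(P[m],0).round(4))
E
```

```text
t: 5.03
tcp_pos: [0.5755, -0.1273, 0.0959]
tool_rot: [0.603, 0.797, 0.0, 0.0]
force: [-0.5, -0.3, 2.1]
finger_gap: -0.003
gripper_force: 1.1
t 5.0333 tip lane [[-0.1992 -0.001 ]] tip [ 0.5755 -0.1273  0.0229] yaw 105.77 zax [ 3.e-04 -1.e-04 -1.e+00] F [-0.5  -0.28  2.09] gap -0.003
front 64 [0.5143 0.1025 0.0249]
back 29 [ 0.5751 -0.1691  0.0242]
red 31 [0.4846 0.0838 0.0365]
```

The treadle is down about 15 mm (2.1 N, not bottomed). I'll press 2 mm more and start pushing.

```bash
python3 -m crank '[{"dp":[0,0,0.002],"delta_rot":[0,0,0],"fingers":-1},{"dp":[0,0,0.002],"delta_rot":[0,0,0],"fingers":-1},{"dp":[0.012,0,0],"delta_rot":[0,0,0],"fingers":-1},{"dp":[0.012,0,0],"delta_rot":[0,0,0],"fingers":-1},{"dp":[0.012,0,0],"delta_rot":[0,0,0],"fingers":-1},{"dp":[0.012,0,0],"delta_rot":[0,0,0],"fingers":-1},{"dp":[0.012,0,0],"delta_rot":[0,0,0],"fingers":-1},{"dp":[0.01,0,0],"delta_rot":[0,0,0],"fingers":-1},{"dp":[0.006,0,0],"delta_rot":[0,0,0],"fingers":-1},{"dp":[0.006,0,0],"delta_rot":[0,0,0],"fingers":-1},{"dp":[0.006,0,0],"delta_rot":[0,0,0],"fingers":-1},{"dp":[0.006,0,0],"delta_rot":[0,0,0],"fingers":-1}]'
python3 - <<'E'
from h import *
st()
E
python3 -m crank '[{"dp":[0.006,0,0],"delta_rot":[0,0,0],"fingers":-1},{"dp":[0.006,0,0],"delta_rot":[0,0,0],"fingers":-1},{"dp":[0.006,0,0],"delta_rot":[0,0,0],"fingers":-1},{"dp":[0.006,0,0],"delta_rot":[0,0,0],"fingers":-1}]'
python3 - <<'E'
from h import *
st()
p,d=manip.snapshot('scene'); c=p[160:280,180:360]; cv2.imwrite('pics/s3.png',cv2.resize(c[:,:,::-1],None,fx=4,fy=4,interpolation=2))
E
```

```text
t: 6.08
tcp_pos: [0.5626, -0.0818, 0.0939]
tool_rot: [0.603, 0.797, 0.0, 0.0]
force: [0.9, -1.5, 2.2]
finger_gap: -0.003
gripper_force: 1.2
t 6.0833 tip lane [[-0.1519 -0.001 ]] tip [ 0.5626 -0.0819  0.0209] yaw 105.77 zax [ 3.e-04 -1.e-04 -1.e+00] F [ 0.91 -1.51  2.22] gap -0.003
t: 6.42
tcp_pos: [0.5601, -0.0713, 0.094]
tool_rot: [0.603, 0.797, 0.0, 0.001]
force: [1.8, -5.4, 1.5]
finger_gap: 0.002
gripper_force: 1.2
t 6.4167 tip lane [[-0.1413 -0.0016]] tip [ 0.5603 -0.0714  0.021 ] yaw 105.77 zax [ 0.0022 -0.0016 -1.    ] F [ 1.81 -5.37  1.49] gap 0.002
```

View pics/s3.png

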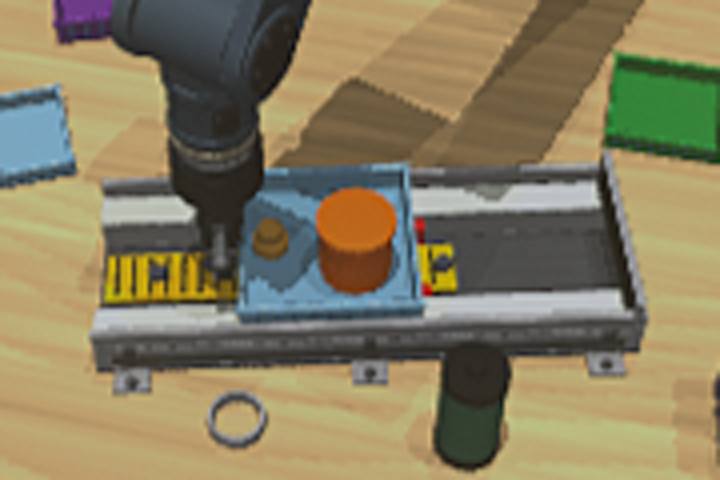

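Contact is made: the tray front (420,240) has just reached the sunk dogs and the tip at (222,275) is on its back wall, pushing with 5.5 N. I'll go on.

```bash
python3 -m crank '[{"dp":[0.008,0,0],"delta_rot":[0,0,0],"fingers":-1},{"dp":[0.01,0,0],"delta_rot":[0,0,0],"fingers":-1},{"dp":[0.01,0,0],"delta_rot":[0,0,0],"fingers":-1},{"dp":[0.01,0,0],"delta_rot":[0,0,0],"fingers":-1},{"dp":[0.01,0,0],"delta_rot":[0,0,0],"fingers":-1},{"dp":[0.01,0,0],"delta_rot":[0,0,0],"fingers":-1},{"dp":[0.01,0,0],"delta_rot":[0,0,0],"fingers":-1},{"dp":[0.01,0,0],"delta_rot":[0,0,0],"fingers":-1},{"dp":[0.01,0,0],"delta_rot":[0,0,0],"fingers":-1},{"dp":[0.01,0,0],"delta_rot":[0,0,0],"fingers":-1},{"dp":[0.01,0,0],"delta_rot":[0,0,0],"fingers":-1},{"dp":[0.01,0,0],"delta_rot":[0,0,0],"fingers":-1}]'
python3 - <<'E'
from h import *
st()
p,d=manip.snapshot('scene'); c=p[160:280,180:360]; cv2.imwrite('pics/s4.png',cv2.resize(c[:,:,::-1],None,fx=4,fy=4,interpolation=2))
E
```

```text
t: 7.47
tcp_pos: [0.544, -0.0143, 0.094]
tool_rot: [0.603, 0.797, 0.0, 0.001]
force: [1.4, -5.3, 1.8]
finger_gap: -0.003
gripper_force: 1.2
t 7.4667 tip lane [[-0.082  -0.0017]] tip [ 0.5441 -0.0144  0.021 ] yaw 105.77 zax [ 0.0019 -0.0012 -1.    ] F [ 1.41 -5.25  1.78] gap -0.003
```

View pics/s4.png

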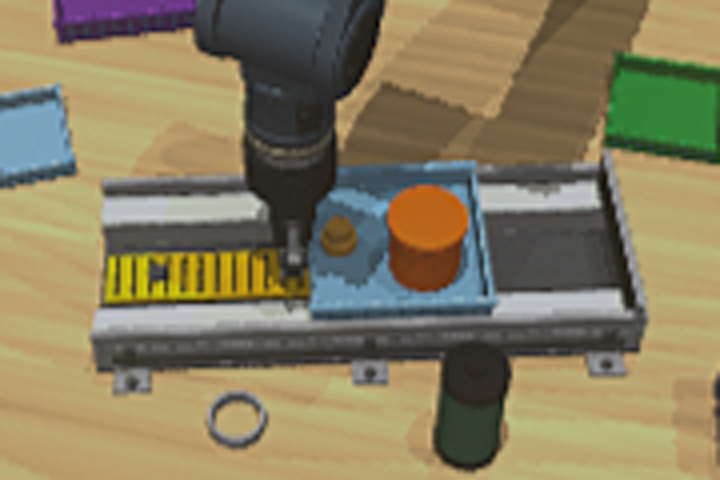

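The tray is over the dogs with its front at (485,235) and the spares standing. Continuing most of the way.

```bash
python3 -m crank '[{"dp":[0.01,0,0],"delta_rot":[0,0,0],"fingers":-1},{"dp":[0.01,0,0],"delta_rot":[0,0,0],"fingers":-1},{"dp":[0.01,0,0],"delta_rot":[0,0,0],"fingers":-1},{"dp":[0.01,0,0],"delta_rot":[0,0,0],"fingers":-1},{"dp":[0.01,0,0],"delta_rot":[0,0,0],"fingers":-1},{"dp":[0.01,0,0],"delta_rot":[0,0,0],"fingers":-1},{"dp":[0.01,0,0],"delta_rot":[0,0,0],"fingers":-1},{"dp":[0.01,0,0],"delta_rot":[0,0,0],"fingers":-1},{"dp":[0.01,0,0],"delta_rot":[0,0,0],"fingers":-1},{"dp":[0.01,0,0],"delta_rot":[0,0,0],"fingers":-1},{"dp":[0.01,0,0],"delta_rot":[0,0,0],"fingers":-1},{"dp":[0.01,0,0],"delta_rot":[0,0,0],"fingers":-1}]'
python3 -m crank '[{"dp":[0.01,0,0],"delta_rot":[0,0,0],"fingers":-1},{"dp":[0.01,0,0],"delta_rot":[0,0,0],"fingers":-1},{"dp":[0.01,0,0],"delta_rot":[0,0,0],"fingers":-1},{"dp":[0.01,0,0],"delta_rot":[0,0,0],"fingers":-1},{"dp":[0.01,0,0],"delta_rot":[0,0,0],"fingers":-1},{"dp":[0.01,0,0],"delta_rot":[0,0,0],"fingers":-1},{"dp":[0.01,0,0],"delta_rot":[0,0,0],"fingers":-1},{"dp":[0.01,0,0],"delta_rot":[0,0,0],"fingers":-1}]'
python3 - <<'E'
from h import *
st()
E
```

```text
t: 8.52
tcp_pos: [0.5275, 0.0435, 0.094]
tool_rot: [0.603, 0.797, 0.0, 0.001]
force: [2.5, -5.1, 2.0]
finger_gap: 0.001
gripper_force: 1.2
t: 9.18
tcp_pos: [0.5165, 0.082, 0.094]
tool_rot: [0.603, 0.797, -0.0, 0.001]
force: [1.2, -6.1, 2.9]
finger_gap: 0.001
gripper_force: 1.2
t 9.1833 tip lane [[ 0.0182 -0.0016]] tip [0.5166 0.082  0.021 ] yaw 105.77 zax [ 9.e-04 -8.e-04 -1.e+00] F [ 1.16 -6.07  2.88] gap 0.001
```

```bash
python3 -m crank '[{"dp":[0.005,0,0],"delta_rot":[0,0,0],"fingers":-1},{"dp":[0.005,0,0],"delta_rot":[0,0,0],"fingers":-1},{"dp":[0.005,0,0],"delta_rot":[0,0,0],"fingers":-1},{"dp":[0.005,0,0],"delta_rot":[0,0,0],"fingers":-1},{"dp":[0.005,0,0],"delta_rot":[0,0,0],"fingers":-1},{"dp":[0.003,0,0],"delta_rot":[0,0,0],"fingers":-1}]'
python3 -m crank '[{"dp":[0.002,0,0],"delta_rot":[0,0,0],"fingers":-1},{"dp":[0.002,0,0],"delta_rot":[0,0,0],"fingers":-1}]'
python3 -m crank '[{"dp":[0.002,0,0],"delta_rot":[0,0,0],"fingers":-1},{"dp":[0.002,0,0],"delta_rot":[0,0,0],"fingers":-1}]'
python3 - <<'E'
from h import *
st()
p,d=manip.snapshot('scene'); c=p[160:280,180:360]; cv2.imwrite('pics/s5.png',cv2.resize(c[:,:,::-1],None,fx=4,fy=4,interpolation=2))
E
```

```text
t: 9.68
tcp_pos: [0.5126, 0.0955, 0.094]
tool_rot: [0.603, 0.798, -0.0, 0.0]
force: [1.8, -6.4, 2.5]
finger_gap: -0.002
gripper_force: 1.1
t: 9.85
tcp_pos: [0.5121, 0.0973, 0.094]
tool_rot: [0.603, 0.798, -0.0, 0.001]
force: [2.5, -12.1, 1.4]
finger_gap: -0.002
gripper_force: 1.1
t: 10.02
tcp_pos: [0.512, 0.0975, 0.0941]
tool_rot: [0.602, 0.798, -0.001, 0.002]
force: [1.5, -20.5, 2.6]
finger_gap: 0.0
gripper_force: 1.1
t 10.0167 tip lane [[ 0.0341 -0.0016]] tip [0.5121 0.0973 0.0211] yaw 105.91 zax [ 0.0013 -0.0035 -1.    ] F [  1.54 -20.52   2.58] gap 0.0
```

View pics/s5.png

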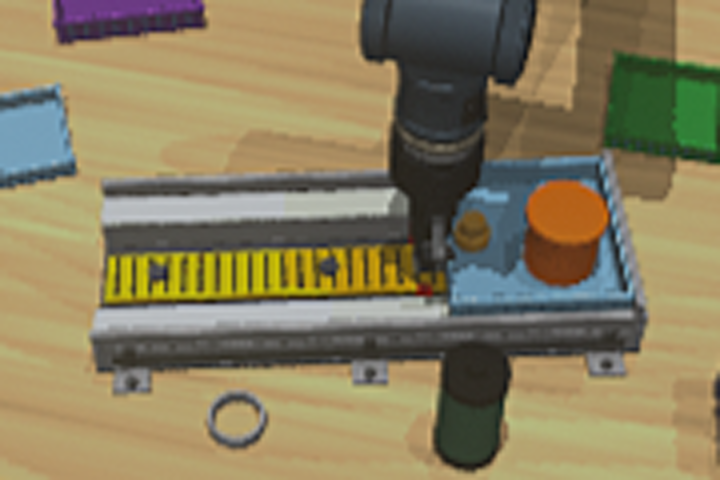

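The tray front is against the end stop at (625,230), the force rising to 20 N, and the dogs are exposed behind it at (425,290). I'll back off a little and lift off.

```bash
python3 -m crank '[{"dp":[-0.006,0,0],"delta_rot":[0,0,0],"fingers":-1},{"dp":[-0.006,0,0],"delta_rot":[0,0,0],"fingers":-1},{"dp":[-0.004,0,0],"delta_rot":[0,0,0],"fingers":-1},{"dp":[0,0,-0.01],"delta_rot":[0,0,0],"fingers":-1},{"dp":[0,0,-0.02],"delta_rot":[0,0,0],"fingers":-1},{"dp":[0,0,-0.03],"delta_rot":[0,0,0],"fingers":-1},{"dp":[0,0,-0.04],"delta_rot":[0,0,0],"fingers":-1},{"dp":[0,0,-0.06],"delta_rot":[0,0,0],"fingers":-1},{"dp":[0,0,-0.06],"delta_rot":[0,0,0],"fingers":-1},{"dp":[0,0,-0.06],"delta_rot":[0,0,0],"fingers":-1},{"dp":[0,0,0],"delta_rot":[0,0,0],"fingers":-1},{"dp":[0,0,0],"delta_rot":[0,0,0],"fingers":-1}]'
python3 - <<'E'
from h import *
st()
p,d=manip.snapshot('scene'); c=p[160:280,180:360]; cv2.imwrite('pics/s6.png',cv2.resize(c[:,:,::-1],None,fx=4,fy=4,interpolation=2))
P=cloud('scene',d); h=cv2.cvtColor(p,cv2.COLOR_RGB2HSV).astype(int); H,S,V=h[...,0],h[...,1],h[...,2]
b=np.zeros(H.shape,bool); b[195:262,195:350]=1
for nm,m in(('treadle',b&(H>23)&(H<34)&(S>150)&(V>120)),('red',b&((H<5)|(H>174))&(S>150))): print(nm,m.sum(),np.median(P[m],0).round(4),np.percentile(P[m][:,2],95))
m=b&(H>92)&(H<112)&(S>50)&(V>110); l=lane(P[m]); print('tray x',np.percentile(l[:,0],[2,98]).round(3))
E
```

```text
t: 11.07
tcp_pos: [0.5138, 0.0925, 0.2362]
tool_rot: [0.603, 0.798, 0.001, 0.002]
force: [-0.4, -0.2, 0.7]
finger_gap: -0.003
gripper_force: 0.0
t 11.0667 tip lane [[ 0.029  -0.0021]] tip [0.5141 0.0925 0.1632] yaw 105.8 zax [ 4.3e-03 -1.0e-04 -1.0e+00] F [-0.37 -0.23  0.74] gap -0.003
treadle 598 [ 0.5604 -0.0663  0.0395] 0.04287859175360496
red 36 [0.5172 0.0894 0.0488] 0.05635524232509859
tray x [-0.291  0.193]
```

View pics/s6.png

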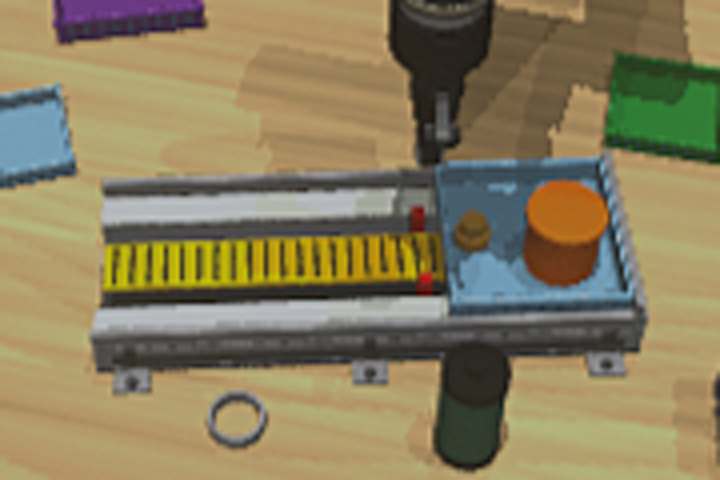

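The tray is home against the end stop (620,230), both dogs are up behind it at (418,218) and (426,283), the spares are standing and the gripper is clear. Handing in.

```bash
python3 -c "
from station import manip
print(manip.sign_off())"
```

```text
the job is handed in; nothing more can be done
None
```

The tray is against the end stop with the dogs up behind it, the spares are standing, and the job is handed in; the sign-off returned no verdict.

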